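# Wash the rigging fittings

## Robot

A 6-joint arm with a two-finger parallel gripper is mounted at the origin on the work surface. World frame = base frame: x ahead of the robot, y to its left, z up, the work surface at z = 0. Lengths are in m, angles in degrees, forces in N, time in s.
With the tool pointing down it reaches from about 0.35 to 0.875 m from the base axis. Payload 4.2 kg.
Tool frame: the origin (TCP) lies at the very end of the fingers, on their centre line; the grasp point (between the pads) lies 19 mm behind it; z points along the fingers, y is the line along which they close (so a half turn about z gives the same grasp; the last joint's range is limited). The gripper opens to 87 mm and grips with 3 to 60 N. Pads are 19 mm wide; open, the fingers measure 117 mm over their backs; the gripper's body (75 mm by 190 mm) begins 51 mm behind the grasp point.
Start: joints at [90.275, 22.042, 0.453, 0, -68.411, -14.817], TCP at [0.157, 0.605, 0.195] pointing down, gripper open.
Joint ranges: [-179.83, 179.83], [-69.29, 118.12], [-61.27, 80.66], [-181.25, 117.63], [-171.15, -9.14], [-177.46, 177.46]. Speed limits (degrees/s): [159.86, 159.86, 180, 180, 180, 180].

## Interface

Orientations are given as a 3x3 rotation matrix whose columns are the frame's x, y, z axes.
In Python, from station import sense, cams, r gives the robot as it stands. The module is installed in compiled form; this text tells all that it offers.
- The arm moves only by the tool step_arm, never from a script. Its argument "targets" is text: rows parted by semicolons, each of 4 numbers parted by spaces: the shift along the tool's x, y, z in cm, then the turn about the tool's z in degrees. In form: x y z turn; .... A call has 1 to 12 rows; each row shifts and turns the commanded pose from where the row before left it, along the tool's axes as they then stand; what a row does not reach is not made up. A row lasts 1/12 s, in which the tool goes at most 41.7 mm and 7.16 degrees, less where a joint would pass 70% of its speed; a pose out of reach is approached as far as the arm can. A call with a gripper value outside its range is refused whole. "claw" is the finger opening in cm, from 0 to 8.7, set as the call begins (left out, the last holds). The fingers move at their own pace and stop on an object; the grip force is fixed at half the most. Time passes only in rows, so rows that do not move let the fingers close. It gives the time, the measured TCP pose, the force, the opening and the grip force at its end, in the units of the state.
- sense(): the state, without advancing time (a new reading comes with each control period).
- cams.capture(name): name is "side" or "top"; returns a dict with "frame" (400x640x3 uint8, blue, green, red), "vertical_fov" (degrees; the focal length in pixels is half the picture's height over the tangent of half this angle, whatever the lens; pixels are square), "cx", "cy" (the principal point, pixels), "eye" and "rotation" of the camera in the world. Camera axes: x right, y down, z forward; pixel columns grow to the right and rows downward; lengths in m; the calibration is good to about 2 mm. A picture is of the moment at which its call begins. There is no depth.
- r.finish_job(): hands the job in; it is judged then, once.
The state is a dict: "time_s": time; "joints": joint angles; "joint_velocities": joint speeds; "effort": joint torques, N m; "tcp_pos": TCP position; "ee_rot": TCP orientation; "wrist_force": force on the tool from outside, world axes, zero at the start; "moment": the same for the moment, N m; "gripper_width": opening from 0.0 (shut) to 1.0 (fully open); "gripper_force": force on a finger pad.
Only numpy, scipy, OpenCV 4.12 (cv2) and the standard library are available. Lean on these libraries where they do the work, as an engineer would, in place of code of your own. Each camera call takes 0.05 s, during which the arm holds its last target. There are 200 camera calls.

## Task

Slide the parts washer's cover right open and put every bare-steel rigging fitting lying on the bench (there are some of: turnbuckle body, hexagon nut, long pipe coupling, shackle, pad-eye, link plate) into the wash basket, wholly below its rim. Then slide the cover fully shut and, with it shut, turn the start key clockwise to its stop and let it spring back to rest. Leave the roll of tape and the carton that lie among them where they are.

Things in the scene. Friction and masses are not known exactly. Their poses are not given: they have to be found in the camera images.
- washer: bench-top parts washer, fixed; its place and yaw vary. Origin on the bench under the basket's centre; x towards the key, y the way the cover opens, z up. On the +y side of the basket (y 120 to 360 mm) a pump housing, 145 mm high, over which the cover parks; behind (x 110 to 190 mm, y -120 to 360 mm) a control strip, 150 mm high, carrying the key.
- basket_floor (a point): centre of the wash basket's steel floor, 30 mm above the bench; axes as the washer's. The basket is a sunken open-topped well, 220 x 220 mm inside, walls 10 mm, its rim 150 mm above the bench (120 mm deep).
- cover (a joint): flat aluminium cover of the basket (236 x 240 mm, 4 mm thick, its top 158 mm above the bench) that slides level along the washer's +y: 0 m = shut over the basket, 0.22 m = fully open. It stays where it is left; about 1.5 N of friction, some damping. It starts shut or up to 60 mm ajar.
- cover_handle (a point): middle of the cover's black handle bar, moving with the cover: a bar 110 mm long (along the washer's x), 14 mm thick (along y), 24 mm high, its centre 190 mm above the bench, held 20 mm clear of the cover by two feet; can be pinched from above or pushed sideways
- key (a joint): spring-return start key upright on the control strip: 0 rad = rest, grows clockwise seen from above to a stop at 1.22 rad (start). A spring (0.025 N m at rest, 0.11 N m at the stop) brings it back to 0 when let go.
- key_bow (a point): centre of the key's black bow, on the vertical turning axis, 183 mm above the bench and 160 mm along the washer's x from its origin; the bow is a flat upright plate, at rest 30 mm along the washer's x, 9 mm thick (along y), 30 mm high (15 mm above and below this point); this point's own axes turn with the key
- turnbuckle_mid (a point): turnbuckle body (rigging), bare steel: an oblong frame 130 mm (own x) x 44 mm (own y) x 24 mm thick, two side bars joining two end blocks; its centre, 12 mm above its underside
- nut_mid (a point): large hexagon nut, bare steel, 55 mm across flats (flats face its own +y and -y), 64 mm across corners, 30 mm thick, lying flat; its centre
- coupling_mid (a point): long octagonal pipe coupling, bare steel, 90 mm long (own x), 46 mm across flats (flats face own +y, -y, +z, -z), 50 mm across corners, lying on a flat; its centre, 23 mm above its underside
- shackle_mid (a point): D-shackle lying flat, bare steel: a U of 18 mm round bar, its two legs along own x at y = +21 and -21 mm (60 mm over both) bending round at the +x end (57 mm from this point), with a darker 16 mm cross pin, 72 mm long, at x = -34 mm; this point lies midway between the legs, 9 mm above its underside, in open space
- plate_mid (a point): flat link plate, bare steel, 110 mm (own x) x 50 mm (own y) x 16 mm thick with rounded ends and a dark hole in each end, lying flat; its centre, 8 mm above its underside
- padeye_mid (a point): pad-eye, bare steel: base plate 84 mm (own x) x 50 mm (own y) x 10 mm with an upright eye plate on it, 50 mm wide (own x), 12 mm thick (own y), rounded on top, reaching 63 mm above the underside; this point is in the eye plate, 35 mm above the underside
- tape: grey roll of tape, 84 mm across, 30 mm tall, lying flat; bystander, loose; origin at its underside
- carton: small cardboard carton, 80 x 56 x 32 mm; bystander, loose; origin at its underside
Not all that is in view belongs to the job. What is shaped like the part that bears padeye_mid but green or purple is not meant. Leave any brown look-alike of the part that bears plate_mid alone.

How it is judged:
By the outcome, as a careful person would: the job done as asked, in the order asked, and still so for the second after the job is handed in, with the robot touching nothing.
Of turnbuckle, nut, coupling, shackle, padeye, plate only 4 to 6 are there at a start; the rules pass over those that are not, and their reading is None.
At some moment in a run one of turnbuckle, nut, coupling, shackle, padeye, plate may be knocked a few centimetres aside while the robot is not near it.
Once in a run the grip may slacken for a moment while it holds something.
It also fails if it takes over 210 s, if anything falls off the work surface, if the arm or the gripper's body presses on something with over 40 N, if the wrist force passes 120 N, or if a joint passes its speed limit or range.

## Working session

There is one attempt and no reset: what is moved stays moved. The work goes in short steps, Python scripts to look and compute and a tool call to move; the robot and the scene stay as the last step left them, time stands still between calls to the robot, and variables do not carry over. Pictures are saved under pics/ and viewed, at most 14 in all, crops included, and the job is handed in when it is done.

Besides the shell and the picture viewer there is one more tool, called as name(argument=value, ...), one argument or row to a line, values as JSON. step_arm: Moves the arm, as the interface text tells. Its arguments: {"type":"object","properties":{"targets":{"type":"string"},"claw":{"type":"number"}},"required":["targets"]}

```bash
mkdir -p pics; cat > h.py <<'E'
import numpy as np, cv2
from station import sense, cams, r
def cap(n,f):
    c=cams.capture(n); cv2.imwrite('pics/'+f,c['frame']); np.save('pics/'+n+'.npy',c,allow_pickle=True); return c
def load(n): return np.load('pics/'+n+'.npy',allow_pickle=True).item()
def F(c): return 200/np.tan(np.radians(c['vertical_fov'])/2)
def pix2w(c,u,v,z):
    f=F(c); d=np.array(c['rotation'])@np.array([(u-c['cx'])/f,(v-c['cy'])/f,1]); e=np.array(c['eye'])
    return e+d*(z-e[2])/d[2]
def w2pix(c,p):
    q=np.array(c['rotation']).T@(np.array(p)-np.array(c['eye'])); return F(c)*q[0]/q[2]+c['cx'],F(c)*q[1]/q[2]+c['cy']
E
python3 - <<'E'
from h import *
for n in('top','side'):
    c=cap(n,n+'0.png'); print(n,c['vertical_fov'],c['cx'],c['cy'],c['eye'],np.round(c['rotation'],3).tolist())
s=sense(); print(s)
E
```

```text
top 42.242471969671875 316.817610772423 199.67148188509097 [ 0.33878127 -0.13562386  1.36884773] [[-0.03, -0.997, 0.074], [-1.0, 0.03, 0.003], [-0.005, -0.074, -0.997]]
side 45.220218616968495 316.71261513156736 193.1099436260698 [ 0.29437189 -0.78724351  0.9972925 ] [[0.978, -0.168, 0.123], [-0.208, -0.768, 0.606], [-0.008, -0.618, -0.786]]
{'time_s': 0.1, 'joints': array([ 9.02733701e+01,  2.20876615e+01,  3.86562175e-01, -2.41400730e-02,
       -6.84119951e+01, -1.48149180e+01]), 'joint_velocities': array([ 0.12736631, -0.12516481,  0.20670284,  0.04005165,  0.10467218,
        0.02258719]), 'effort': array([-4.70435079e-04, -3.91688526e+01,  1.87933499e+01,  4.23187315e+00,
        1.34345650e-02, -6.65299717e-05]), 'tcp_pos': array([0.15678723, 0.60439216, 0.1939512 ]), 'ee_rot': array([[ 9.67926817e-01, -2.51232027e-01, -3.82347357e-04],
       [-2.51232287e-01, -9.67924808e-01, -1.97568427e-03],
       [ 1.26271673e-04,  2.00837579e-03, -9.99997975e-01]]), 'wrist_force': array([ 0.09060739, -0.42296046, -0.42608132]), 'moment': array([-0.02867764, -0.04443558, -0.05870689]), 'gripper_force': 0.0, 'gripper_width': 0.9963534425987078}
```

View pics/top0.png

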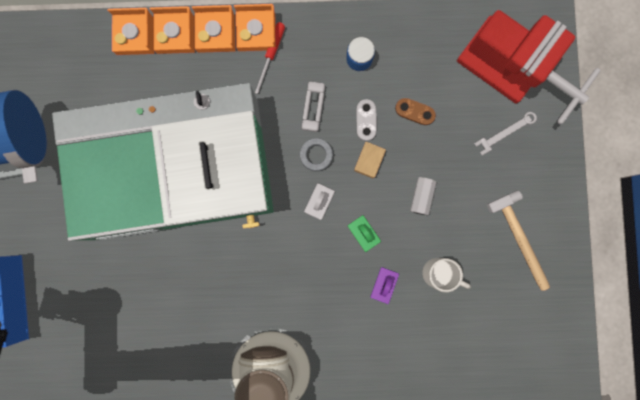

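View pics/side0.png

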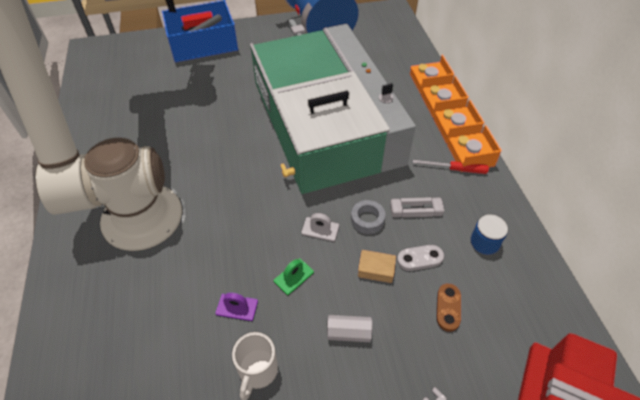

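The top view shows four bare-steel parts: turnbuckle (314,107), link plate (366,119), pad-eye (320,201) and coupling (424,196). There is no nut or shackle. The tape is at (317,155), the carton at (370,160), the cover handle at (207,165) and the key at (199,99).

```bash
cat > seg.py <<'E'
from h import *
def blob(c,win,z,thr=125,dark=False):
    u0,v0,u1,v1=win; im=c['frame'][v0:v1,u0:u1].astype(int); 
    m=((im.max(2)<60) if dark else ((im.min(2)>thr)&(im.max(2)-im.min(2)<40))).astype(np.uint8)
    n,l,st,ce=cv2.connectedComponentsWithStats(m); k=1+np.argmax(st[1:,4])
    pts=np.argwhere(l==k)[:,::-1]+[u0,v0]
    w=np.array([pix2w(c,u,v,z)[:2] for u,v in pts])
    (cx,cy),(a,b),ang=cv2.minAreaRect((w*1000).astype(np.float32))
    if a<b: a,b,ang=b,a,ang+90
    ang=(ang+90)%180-90
    return [round(x,1) for x in(cx,cy,a,b,ang)], np.round(pts.mean(0),1), len(pts)
E
python3 - <<'E'
from seg import *
c=load('top')
for n,w,z,d in [('turn',(295,75,332,137),.024,0),('plate',(350,93,384,144),.016,0),('pad',(300,178,340,225),.01,0),('coup',(405,170,442,222),.046,0),('handle',(195,135,222,195),.202,1),('key',(190,85,210,112),.19,1)]:
    print(n,blob(c,w,z,dark=bool(d)))
f=c['frame']
cv2.imwrite('pics/c1.png',cv2.resize(f[75:225,290:450],None,fx=5,fy=4*1.0,interpolation=cv2.INTER_CUBIC)[:600])
cv2.imwrite('pics/c2.png',cv2.resize(f[70:250,40:280],None,fx=3.3,fy=3.3,interpolation=cv2.INTER_CUBIC)[:600])
E
```

```text
turn ([687.4, -127.5, 130.6, 46.4, -10.4], array([312.3, 105.8]), 596)
plate ([648.0, -268.3, 110.2, 53.0, -2.0], array([365.9, 119.3]), 686)
pad ([435.4, -136.8, 87.7, 53.6, -26.8], array([318.6, 201.2]), 646)
coup ([440.4, -403.5, 94.4, 47.2, -15.9], array([422.8, 195.1]), 661)
handle ([512.1, 115.8, 103.0, 12.6, 7.3], array([206.2, 163.5]), 170)
key ([670.8, 133.6, 29.5, 7.9, 7.2], array([199.1,  98.5]), 39)
```

View pics/c2.png

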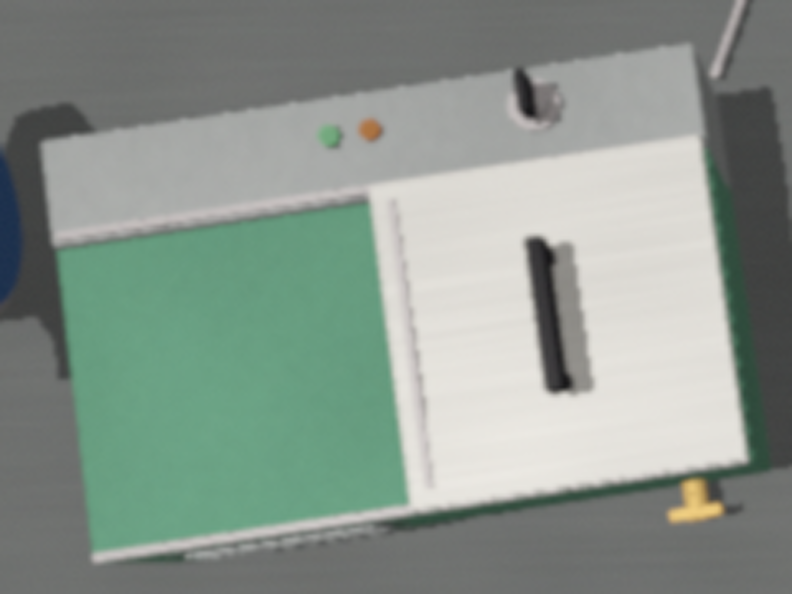

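View pics/c1.png

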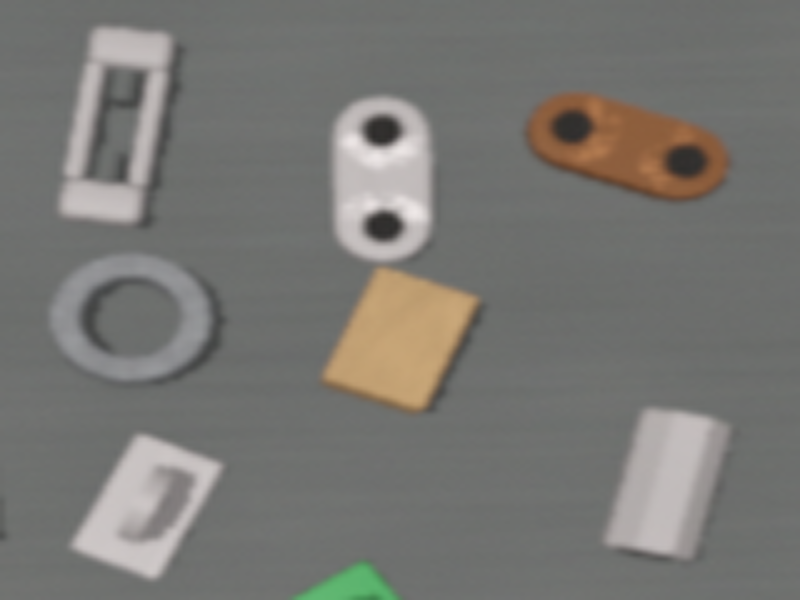

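```bash
cat > g.py <<'E'
import sys
from h import *
YAW=7.1; O=np.array([.5121,.1135])
def wash(x,y): a=np.radians(YAW); return O+[x*np.cos(a)-y*np.sin(a), x*np.sin(a)+y*np.cos(a)]
def go(x,y,z,yaw):
    s=sense(); R=s['ee_rot']; p=s['tcp_pos']; cy=np.degrees(np.arctan2(R[1,0],R[0,0]))
    a=np.radians(yaw); d=np.array([x,y,z])-p
    tx=d[0]*np.cos(a)+d[1]*np.sin(a); ty=d[0]*np.sin(a)-d[1]*np.cos(a)
    print('at',np.round(p,4),'yaw %.1f'%cy,'| turn %.1f then x %.2f y %.2f z(last) %.2f cm; rows %.1f'%(cy-yaw,tx*100,ty*100,-d[2]*100,np.hypot(tx,ty)/.0417), 'w',round(s['gripper_width']*8.7,2),'gf',round(s['gripper_force'],1),'t',round(s['time_s'],1))
if __name__=='__main__':
    v=list(map(float,sys.argv[2:]))
    if sys.argv[1]=='w': v[:2]=wash(*v[:2])
    go(*v)
E
python3 g.py a .5121 .1158 .177 7.2
```

```text
at [0.1568 0.6044 0.194 ] yaw -14.6 | turn -21.8 then x 29.13 y 52.93 z(last) 1.70 cm; rows 14.5 w 8.67 gf 0.0 t 0.1
```

step_arm(
  targets="0 0 -2 -7.1; 0 0 -2 -7.1; 0 0 -2 -7.1; 0 0 0 -0.5; 1.94 3.53 0 0; 1.94 3.53 0 0; 1.94 3.53 0 0; 1.94 3.53 0 0; 1.94 3.53 0 0; 1.94 3.53 0 0; 1.94 3.53 0 0; 1.94 3.53 0 0",
  claw=6,
)

```text
time_s: 1.1
tcp_pos: [0.3469, 0.3423, 0.2543]
ee_rot: [[0.992, 0.125, -0.001], [0.125, -0.992, -0.001], [-0.001, 0.0, -1.0]]
wrist_force: [1.0, 0.1, -0.3]
gripper_width: 0.687
gripper_force: 0.0
```

step_arm(
  targets="1.94 3.53 0 0; 1.94 3.53 0 0; 1.94 3.53 0 0; 1.94 3.53 0 0; 1.94 3.53 0 0; 1.94 3.53 0 0; 1.94 3.53 0 0; 0 0 0 0; 0 0 0 0",
)

```text
time_s: 1.85
tcp_pos: [0.5128, 0.1145, 0.2536]
ee_rot: [[0.993, 0.121, -0.002], [0.121, -0.993, -0.001], [-0.002, 0.0, -1.0]]
wrist_force: [-0.2, -0.2, -0.1]
gripper_width: 0.689
gripper_force: 0.0
```

```bash
python3 g.py a .5121 .1158 .177 7.2
```

```text
at [0.5128 0.1145 0.2536] yaw 6.9 | turn -0.3 then x -0.05 y -0.14 z(last) 7.66 cm; rows 0.0 w 5.99 gf 0.0 t 1.9
```

Good tracking. I'll descend and pinch the handle.

step_arm(
  targets="0 -0.1 3 0; 0 0 3 0; 0 0 1.6 0; 0 0 0 0; 0 0 0 0",
)

```text
time_s: 2.27
tcp_pos: [0.5116, 0.1181, 0.1785]
ee_rot: [[0.992, 0.128, -0.001], [0.128, -0.992, -0.001], [-0.002, 0.001, -1.0]]
wrist_force: [0.4, -0.2, 0.3]
gripper_width: 0.691
gripper_force: 0.0
```

step_arm(
  targets="0 0 0 0; 0 0 0 0; 0 0 0 0; 0 0 0 0; 0 0 0 0; 0 0 0 0",
  claw=0,
)

```text
time_s: 2.77
tcp_pos: [0.5125, 0.1175, 0.1793]
ee_rot: [[0.992, 0.126, 0.001], [0.126, -0.992, 0.0], [0.001, -0.0, -1.0]]
wrist_force: [0.9, -0.4, 0.8]
gripper_width: 0.327
gripper_force: 0.0
```

step_arm(
  targets="0 0 0 0; 0 0 0 0; 0 0 0 0; 0 0 0 0; 0 0 0 0; 0 0 0 0",
)

```text
time_s: 3.27
tcp_pos: [0.5123, 0.1174, 0.1789]
ee_rot: [[0.992, 0.126, -0.0], [0.126, -0.992, -0.0], [-0.0, 0.0, -1.0]]
wrist_force: [0.0, -0.3, -0.7]
gripper_width: 0.01
gripper_force: 0.0
```

step_arm(
  targets="0 -1 0 0; 0 -1.5 0 0; 0 -2 0 0; 0 -2 0 0; 0 -2 0 0; 0 -2 0 0; 0 -2 0 0; 0 -2 0 0; 0 -2 0 0; 0 -2 0 0; 0 -1.5 0 0; 0 0 0 0",
)

```text
time_s: 4.27
tcp_pos: [0.4867, 0.3188, 0.1787]
ee_rot: [[0.992, 0.129, 0.0], [0.129, -0.992, 0.001], [0.0, -0.0, -1.0]]
wrist_force: [-0.4, 0.6, 0.7]
gripper_width: 0.006
gripper_force: 0.0
```

```bash
python3 g.py w 0 .222 .179 7.1; python3 -c "
from h import *
print(sense()['wrist_force'])"
```

```text
at [0.4867 0.3188 0.1787] yaw 7.4 | turn 0.3 then x -0.02 y -1.51 z(last) -0.03 cm; rows 0.4 w 0.06 gf 0.0 t 4.3
[-0.35972579  0.58924399  0.67707402]
```

```bash
python3 - <<'E'
from h import *
a=cap('top','t1.png')['frame'][60:260,30:350]; b=cap('side','s1.png')['frame'][0:200,200:520]
cv2.imwrite('pics/m1.png',cv2.resize(np.vstack([a,b]),None,fx=1.5,fy=1.5))
E
```

```text
(no output)
```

View pics/m1.png

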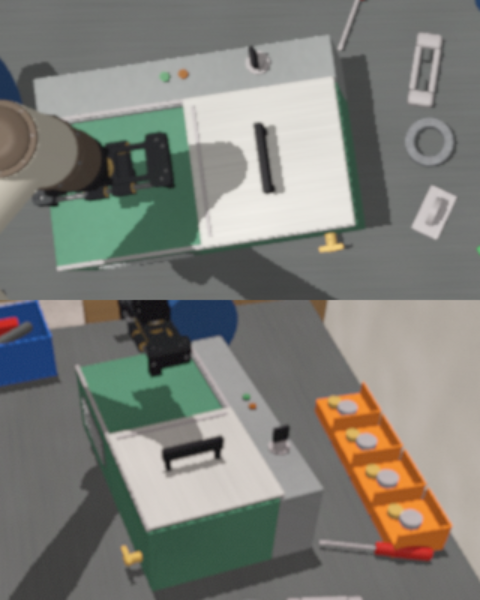

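```bash
python3 - <<'E'
from h import *
t,s=load('top'),load('side'); p=sense()['tcp_pos']
print('tcp',p,w2pix(t,p),w2pix(s,p))
print('handle pred side',w2pix(s,[.5121,.1158,.19]))
f=s['frame'][80:125,300:360]; m=(f.max(2)<60); q=np.argwhere(m); print(q.min(0)+[80,300],q.max(0)+[80,300],q.mean(0)+[80,300])
def C(c):return f and 0
# triangulate handle, key
def tri(a,b):
    A=[];B=[]
    L=[]
    for c,(u,v) in((t,a),(s,b)):
        d=np.array(c['rotation'])@np.array([(u-c['cx'])/F(c),(v-c['cy'])/F(c),1]); L.append((np.array(c['eye']),d/np.linalg.norm(d)))
    M=sum(np.eye(3)-np.outer(d,d) for e,d in L); v=sum((np.eye(3)-np.outer(d,d))@e for e,d in L); x=np.linalg.solve(M,v); return x,[np.linalg.norm(np.cross(x-e,d)) for e,d in L]
print('handle',tri((206.2,163.5),(328.5,100)))
print('key',tri((199.1,98.5),(387,90)))
E
```

```text
tcp [0.4866643  0.31638496 0.17865791] (np.float64(122.48530709227731), np.float64(179.84133799792988)) (np.float64(304.0038158276259), np.float64(58.54213982585114))
handle pred side (np.float64(329.1074029429357), np.float64(101.1149992351926))
[ 92 309] [112 347] [ 99.31907895 327.91776316]
handle (array([0.51421123, 0.11950027, 0.19067479]), [np.float64(0.0027985826387184093), np.float64(0.0027985826387184895)])
key (array([0.67165622, 0.13589071, 0.18061269]), [np.float64(0.0005571600074408529), np.float64(0.0005571600074408924)])
```

```bash
python3 - <<'E'
from h import *
a=load('top')['frame'][125:205,60:180]; b=load('side')['frame'][0:80,260:380]
cv2.imwrite('pics/m2.png',cv2.resize(np.vstack([a,b]),None,fx=3.7,fy=3.7,interpolation=cv2.INTER_CUBIC))
E
```

```text
(no output)
```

View pics/m2.png

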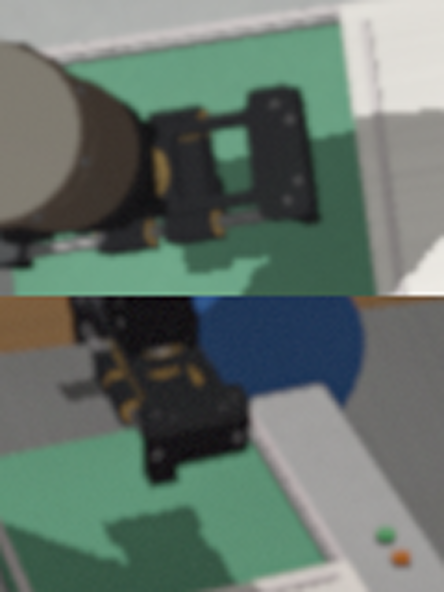

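```bash
python3 - <<'E'
from h import *
t,s=load('top'),load('side'); st=sense(); p=st['tcp_pos'];R=st['ee_rot']; print(st['joints'])
for n,q in [('tip',(0,0,0)),('b--',(-.0375,-.095,-.07)),('b+-',(.0375,-.095,-.07)),('b-+',(-.0375,.095,-.07)),('b++',(.0375,.095,-.07)),('c-+',(-.0375,.095,-.12)),('c++',(.0375,.095,-.12))]:
    w=p+R@np.array(q)
    a=np.array(w2pix(t,w));b=np.array(w2pix(s,w)); print(n,np.round(w,3),'top m2',np.round((a-[60,125])*3.7),'side m2',np.round((b-[260,0])*3.7+[0,296]))
E
```

```text
[ 4.90066778e+01  1.84349419e+01 -7.39602225e+00 -2.27805049e-03
 -6.42117047e+01  4.83152479e+01]
tip [0.487 0.316 0.179] top m2 [231. 203.] side m2 [163. 513.]
b-- [0.437 0.406 0.249] top m2 [ 34. 278.] side m2 [ 73. 371.]
b+- [0.512 0.415 0.249] top m2 [ 19. 152.] side m2 [168. 352.]
b-+ [0.462 0.217 0.249] top m2 [354. 227.] side m2 [152. 518.]
b++ [0.536 0.227 0.249] top m2 [337. 102.] side m2 [255. 496.]
c-+ [0.462 0.217 0.299] top m2 [326. 218.] side m2 [149. 455.]
c++ [0.536 0.227 0.299] top m2 [308.  88.] side m2 [255. 433.]
```

step_arm(
  targets="0 0 -3 0; 0 0 -3 0; 0 2 0 0; 0 4 0 0; 0 4 0 0; 0 4 0 0; 0 4 0 0; 0 2 0 0; 0 0 0 0; 0 0 0 0",
  claw=5,
)

```text
time_s: 5.2
tcp_pos: [0.5122, 0.1157, 0.2392]
ee_rot: [[0.992, 0.123, 0.0], [0.123, -0.992, 0.0], [0.0, -0.0, -1.0]]
wrist_force: [0.8, 0.7, 1.2]
gripper_width: 0.562
gripper_force: 0.0
```

```bash
python3 g.py a .513 .1175 .165 7.2; python3 - <<'E'
from h import *
a=cap('top','t2.png')['frame'][100:220,130:290]; b=cap('side','s2.png')['frame'][0:120,250:410]
cv2.imwrite('pics/m3.png',cv2.resize(np.vstack([a,b]),None,fx=2.5,fy=2.5,interpolation=cv2.INTER_CUBIC))
s=load('side');p=sense()['tcp_pos'];u,v=w2pix(s,p);print(((u-250)*2.5,v*2.5+300))
E
```

```text
at [0.5122 0.1157 0.2392] yaw 7.1 | turn -0.1 then x 0.10 y -0.17 z(last) 7.42 cm; rows 0.0 w 4.89 gf 0.0 t 5.2
(np.float64(198.19069628716377), np.float64(513.0380182836171))
```

View pics/m3.png

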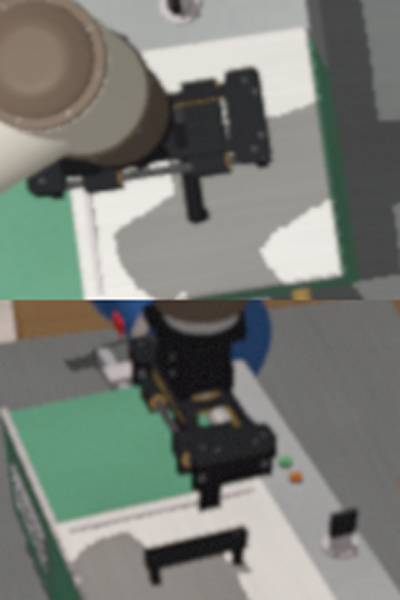

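The visible fingertip sits about 9 px (about 28 mm) above where the reported TCP projects. That explains the missed grasp. I'll test it by pinching at a lower commanded height that is safe either way.

step_arm(
  targets="0.1 -0.2 3 0; 0 0 3 0; 0 0 1.4 0; 0 0 0 0; 0 0 0 0; 0 0 0 0; 0 0 0 0; 0 0 0 0; 0 0 0 0; 0 0 0 0; 0 0 0 0; 0 0 0 0",
  claw=0,
)

```text
time_s: 6.3
tcp_pos: [0.5143, 0.12, 0.1665]
ee_rot: [[0.992, 0.127, 0.003], [0.127, -0.992, 0.001], [0.003, -0.001, -1.0]]
wrist_force: [0.5, 1.1, 5.9]
gripper_width: 0.157
gripper_force: 30.0
```

step_arm(
  targets="0 -1 0 0; 0 -2 0 0; 0 -2 0 0; 0 -2 0 0; 0 -2 0 0; 0 -2 0 0; 0 -2 0 0; 0 -2 0 0; 0 -2 0 0; 0 -2 0 0; 0 -1.5 0 0; 0 -1 0 0",
)

```text
time_s: 7.3
tcp_pos: [0.4877, 0.3346, 0.1665]
ee_rot: [[0.992, 0.128, 0.005], [0.128, -0.992, 0.001], [0.005, -0.0, -1.0]]
wrist_force: [5.9, -1.4, 4.3]
gripper_width: 0.159
gripper_force: 30.0
```

step_arm(
  targets="0 -0.4 0 0; 0 -0.3 0 0; 0 0 0 0; 0 0 0 0",
)

```text
time_s: 7.63
tcp_pos: [0.4875, 0.3354, 0.1664]
ee_rot: [[0.992, 0.126, 0.003], [0.126, -0.992, -0.008], [0.002, 0.008, -1.0]]
wrist_force: [9.1, -12.1, 6.4]
gripper_width: 0.155
gripper_force: 30.0
```

```bash
python3 g.py w 0 .222 .165 7.1; python3 -c "
from h import *
print(sense()['wrist_force'])"
```

```text
at [0.4875 0.3354 0.1664] yaw 7.2 | turn 0.1 then x -0.30 y 0.12 z(last) 0.14 cm; rows 0.1 w 1.35 gf 30.0 t 7.6
[  9.06723199 -12.07576926   6.42333913]
```

step_arm(
  targets="0 0.3 0 0; 0 0 0 0; 0 0 0 0; 0 0 0 0; 0 0 0 0; 0 0 0 0; 0 0 -2 0; 0 0 -3 0; 0 0 -3 0; 0 0 -1 0; 0 0 0 0",
  claw=6,
)

```text
time_s: 8.55
tcp_pos: [0.4866, 0.3383, 0.2585]
ee_rot: [[0.992, 0.127, 0.005], [0.127, -0.992, 0.005], [0.006, -0.004, -1.0]]
wrist_force: [0.4, 0.9, -1.3]
gripper_width: 0.689
gripper_force: 0.0
```

```bash
sed -i 's/^YAW.*/YAW=7.1; O=np.array([.514,.1165])/' g.py; cat > parts.py <<'E'
from seg import *
W={'turn':(280,60,345,137),'plate':(346,85,390,144),'pad':(285,172,345,235),'coup':(395,160,455,235)}
ZT={'turn':.024,'plate':.016,'pad':.01,'coup':.046}
def parts(names,c=None):
    c=c or cap('top','tt.png')
    for n in names: print(n,blob(c,W[n],ZT[n]))
E
python3 -c "
from parts import *
parts(W)
b=blob(load('top'),(100,120,180,200),.202,dark=True);print('handle',b)"; python3 g.py a .436 -.135 .2 -26.8
```

```text
turn ([687.9, -127.4, 132.8, 47.6, -10.4], array([312.3, 105.5]), 644)
plate ([649.4, -268.4, 112.9, 53.1, -2.0], array([365.9, 119.2]), 709)
pad ([435.4, -136.9, 89.0, 55.3, -27.0], array([318.8, 201.2]), 705)
coup ([441.0, -403.9, 95.6, 49.6, -15.6], array([422.8, 194.9]), 699)
handle ([504.8, 333.7, 129.1, 50.0, 0.0], array([110.1, 167.3]), 861)
at [0.4854 0.3375 0.2559] yaw 7.3 | turn 34.1 then x 16.89 y 44.41 z(last) 5.59 cm; rows 11.4 w 5.98 gf 0.0 t 8.6
```

step_arm(
  targets="0 0 0 6.8; 0 0 0 6.8; 0 0 0 6.8; 0 0 0 6.8; 0 0 0 6.8; 1.41 3.7 0 0; 1.41 3.7 0 0; 1.41 3.7 0 0; 1.41 3.7 0 0; 1.41 3.7 0 0; 1.41 3.7 0 0; 1.41 3.7 0 0",
)

```text
time_s: 9.6
tcp_pos: [0.4551, 0.0592, 0.2529]
ee_rot: [[0.893, -0.449, -0.004], [-0.449, -0.893, -0.001], [-0.003, 0.002, -1.0]]
wrist_force: [-0.3, 0.7, 0.1]
gripper_width: 0.686
gripper_force: 0.0
```

step_arm(
  targets="1.41 3.7 0 0; 1.41 3.7 0 0; 1.41 3.7 0 0; 1.41 3.7 0 0; 1.41 3.7 0 0; 0 0 4 0; 0 0 4 0; 0 0 4 0; 0 0 0 0; 0 0 0 0",
)

```text
time_s: 10.43
tcp_pos: [0.4346, -0.136, 0.1329]
ee_rot: [[0.893, -0.45, -0.007], [-0.45, -0.893, -0.001], [-0.006, 0.004, -1.0]]
wrist_force: [0.6, -0.1, 0.9]
gripper_width: 0.694
gripper_force: 0.0
```

```bash
python3 g.py a .4365 -.1345 .0 -26.9; python3 - <<'E'
from h import *
a=cap('top','t3.png')['frame'][140:260,260:420]; b=cap('side','s3.png')['frame'][140:260,240:400]
cv2.imwrite('pics/m4.png',cv2.resize(np.vstack([a,b]),None,fx=2.5,fy=2.5,interpolation=cv2.INTER_CUBIC))
s=load('side');st=sense();p=st['tcp_pos'];
for q in [(0,0,0),(0,.0,-.028)]:
  u,v=w2pix(s,p+st['ee_rot']@np.array(q));print(((u-240)*2.5,(v-140)*2.5+300))
E
```

```text
at [ 0.4346 -0.136   0.1329] yaw -26.7 | turn 0.2 then x 0.10 y -0.22 z(last) 13.29 cm; rows 0.1 w 6.04 gf 0.0 t 10.4
(np.float64(204.7458160119008), np.float64(440.7737509298408))
(np.float64(204.68855213712715), np.float64(421.4653261884075))
```

View pics/m4.png

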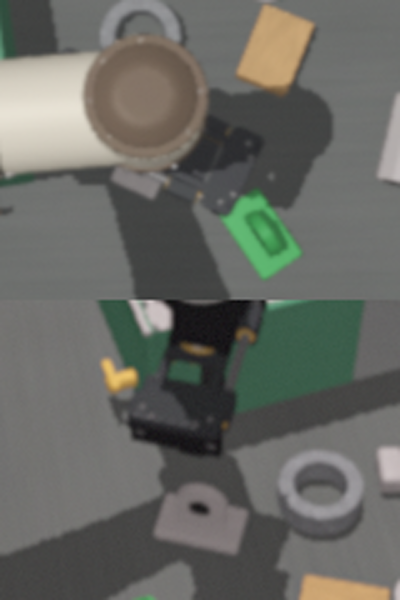

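step_arm(
  targets="0.1 -0.2 3 0; 0 0 3 0; 0 0 3 0; 0 0 2.3 0; 0 0 1 0; 0 0 0 0; 0 0 0 0",
)

```text
time_s: 11.12
tcp_pos: [0.4407, -0.1342, 0.0135]
ee_rot: [[0.894, -0.449, 0.003], [-0.449, -0.894, -0.0], [0.003, -0.001, -1.0]]
wrist_force: [0.8, -0.6, 0.7]
gripper_width: 0.69
gripper_force: 0.0
```

step_arm(
  targets="0 0 0 0; 0 0 0 0; 0 0 0 0; 0 0 0 0; 0 0 0 0; 0 0 0 0; 0 0 0 0; 0 0 0 0; 0 0 0 0; 0 0 0 0; 0 0 0 0",
  claw=0,
)

```text
time_s: 12.03
tcp_pos: [0.4379, -0.1344, 0.0113]
ee_rot: [[0.893, -0.45, -0.001], [-0.45, -0.893, 0.0], [-0.001, 0.0, -1.0]]
wrist_force: [-0.1, 0.5, -3.9]
gripper_width: 0.134
gripper_force: 30.0
```

step_arm(
  targets="0 0 -2 0; 0 0 -4 0; 0 0 -4 0; 0 0 -4 0; 0 0 -4 0; 0 0 -4 0; 0 0 -2 -6.8; 0 0 0 -6.8; 0 0 0 -6.8; 0 0 0 -6.8; 0 0 0 -6.8; 0 0 0 0",
)

```text
time_s: 13.03
tcp_pos: [0.4378, -0.1341, 0.2509]
ee_rot: [[0.992, 0.128, -0.002], [0.128, -0.992, 0.001], [-0.002, -0.001, -1.0]]
wrist_force: [0.4, -0.1, -3.6]
gripper_width: 0.139
gripper_force: 30.0
```

```bash
python3 g.py w .052 .062 .066 7.1; python3 -c "
from h import *
print(sense()['wrist_force'])"
```

```text
at [ 0.4378 -0.1341  0.2509] yaw 7.4 | turn 0.3 then x 15.86 y -30.12 z(last) 18.49 cm; rows 8.2 w 1.21 gf 30.0 t 13.0
[ 0.38413369 -0.12411908 -3.58328818]
```

step_arm(
  targets="1.76 -3.35 0 0; 1.76 -3.35 0 0; 1.76 -3.35 0 0; 1.76 -3.35 0 0; 1.76 -3.35 0 0; 1.76 -3.35 0 0; 1.76 -3.35 0 0; 1.76 -3.35 0 0; 1.76 -3.35 0 0; 0 0 0 0; 0 0 3 0; 0 0 3 0",
)

```text
time_s: 14.03
tcp_pos: [0.5584, 0.1864, 0.1919]
ee_rot: [[0.992, 0.124, 0.003], [0.124, -0.992, 0.002], [0.003, -0.002, -1.0]]
wrist_force: [0.1, 0.5, -4.8]
gripper_width: 0.137
gripper_force: 30.0
```

```bash
python3 g.py w .052 .062 .066 7.1; python3 - <<'E'
from h import *
s=sense(); print(s['wrist_force'])
a=cap('side','s4.png')['frame'][0:200,220:460]
cv2.imwrite('pics/m5.png',cv2.resize(a,None,fx=2.5,fy=2.5,interpolation=cv2.INTER_CUBIC))
E
```

```text
at [0.5584 0.1864 0.1919] yaw 7.1 | turn 0.0 then x -0.07 y 0.19 z(last) 12.59 cm; rows 0.0 w 1.19 gf 30.0 t 14.0
[ 0.13791235  0.48456088 -4.8448444 ]
```

View pics/m5.png

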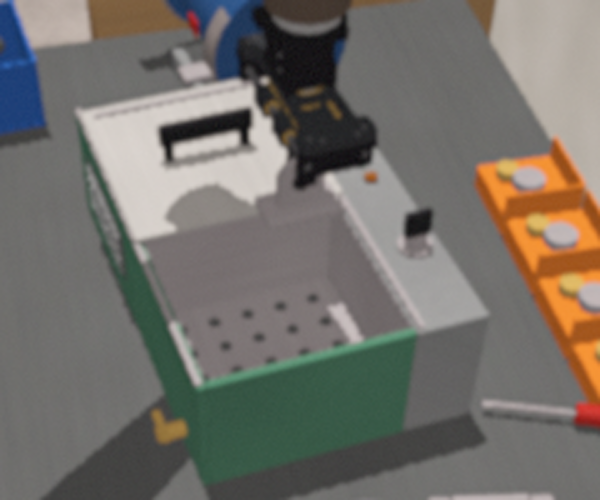

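The cover is fully open. The pad-eye hangs in the gripper above the back of the well, so I'll lower it.

step_arm(
  targets="0 0.2 3 0; 0 0 3 0; 0 0 3 0; 0 0 2 0; 0 0 1.5 0; 0 0 0 0; 0 0 0 0",
)

```text
time_s: 14.67
tcp_pos: [0.5576, 0.1823, 0.0665]
ee_rot: [[0.992, 0.125, -0.002], [0.125, -0.992, -0.002], [-0.002, 0.001, -1.0]]
wrist_force: [-0.6, -0.3, -3.9]
gripper_width: 0.132
gripper_force: 30.0
```

step_arm(
  targets="0 0 0 0; 0 0 0 0; 0 0 0 0; 0 0 0 0; 0 0 0 0; 0 0 0 0; 0 0 -3 0; 0 0 -4 0; 0 0 -4 0; 0 0 -4 0; 0 0 -3 0; 0 0 0 0",
  claw=5,
)

```text
time_s: 15.67
tcp_pos: [0.5615, 0.1839, 0.2557]
ee_rot: [[0.992, 0.127, 0.015], [0.127, -0.992, 0.006], [0.015, -0.004, -1.0]]
wrist_force: [0.3, -1.3, 0.2]
gripper_width: 0.577
gripper_force: 0.0
```

```bash
python3 -c "
from parts import *
parts(['turn','plate','coup'])
im=load('top')['frame'][60:260,30:290]; cv2.imwrite('pics/m6.png',cv2.resize(im,None,fx=2.5,fy=2.5))"; python3 g.py a .6895 -.125 .2 -10.4
```

```text
turn ([687.6, -127.5, 130.9, 46.4, -10.2], array([312.3, 105.7]), 605)
plate ([648.0, -268.3, 110.2, 53.0, -2.0], array([365.9, 119.3]), 688)
coup ([440.4, -403.5, 94.4, 47.2, -15.9], array([422.9, 195.1]), 666)
at [0.5597 0.1836 0.2517] yaw 7.3 | turn 17.7 then x 18.34 y 28.01 z(last) 5.17 cm; rows 8.0 w 4.99 gf 0.0 t 15.7
```

step_arm(
  targets="0 0 0 5.9; 0 0 0 5.9; 0 0 0 5.9; 2.04 3.11 0 0; 2.04 3.11 0 0; 2.04 3.11 0 0; 2.04 3.11 0 0; 2.04 3.11 0 0; 2.04 3.11 0 0; 2.04 3.11 0 0; 2.04 3.11 0 0; 2.04 3.11 0 0",
  claw=7.5,
)

```text
time_s: 16.72
tcp_pos: [0.6874, -0.1276, 0.2451]
ee_rot: [[0.983, -0.181, -0.003], [-0.181, -0.983, 0.0], [-0.003, 0.0, -1.0]]
wrist_force: [0.9, 0.5, -1.1]
gripper_width: 0.857
gripper_force: 0.0
```

step_arm(
  targets="0 0 4 0; 0 0 4 0; 0 0 4 0; 0 0 4 0; 0 0 2 0; 0 0 2 0; 0 0 0 0; 0 0 0 0; 0 0 0 0",
)

```text
time_s: 17.47
tcp_pos: [0.6884, -0.126, 0.0478]
ee_rot: [[0.984, -0.181, 0.001], [-0.181, -0.984, -0.0], [0.001, 0.0, -1.0]]
wrist_force: [0.9, 0.3, 0.4]
gripper_width: 0.861
gripper_force: 0.0
```

```bash
python3 g.py a .6895 -.125 -.02 -10.4;python3 -c "
from h import *
print(sense()['wrist_force'])"
```

```text
at [ 0.6884 -0.126   0.0478] yaw -10.4 | turn -0.0 then x 0.09 y -0.12 z(last) 6.78 cm; rows 0.0 w 7.49 gf 0.0 t 17.5
[0.89658328 0.33303084 0.4416263 ]
```

step_arm(
  targets="0 0 3 0; 0 0 2 0; 0 0 1 0; 0 0 0.3 0; 0 0 0 0; 0 0 0 0",
)

```text
time_s: 17.97
tcp_pos: [0.6891, -0.126, -0.0142]
ee_rot: [[0.984, -0.181, 0.003], [-0.181, -0.984, -0.0], [0.003, -0.0, -1.0]]
wrist_force: [0.1, 0.1, 0.5]
gripper_width: 0.865
gripper_force: 0.0
```

step_arm(
  targets="0 0 0.3 0; 0 0 0 0; 0 0 0 0",
)

```text
time_s: 18.22
tcp_pos: [0.6881, -0.1259, -0.0183]
ee_rot: [[0.983, -0.181, 0.001], [-0.181, -0.983, 0.0], [0.001, -0.0, -1.0]]
wrist_force: [-0.4, 0.4, 0.8]
gripper_width: 0.865
gripper_force: 0.0
```

Reported z is below zero with no contact, which confirms the bias. I'll close here.

step_arm(
  targets="0 0 0 0; 0 0 0 0; 0 0 0 0; 0 0 0 0; 0 0 0 0; 0 0 0 0; 0 0 0 0; 0 0 0 0; 0 0 0 0",
  claw=0,
)

```text
time_s: 18.97
tcp_pos: [0.6873, -0.1265, -0.0191]
ee_rot: [[0.983, -0.181, -0.001], [-0.181, -0.983, -0.001], [-0.001, 0.001, -1.0]]
wrist_force: [-0.7, -3.4, 0.1]
gripper_width: 0.502
gripper_force: 30.0
```

step_arm(
  targets="0 0 -1 0; 0 0 -3 0; 0 0 -4 0; 0 0 -4 0; 0 0 -4 0; 0 0 -4 0; 0 0 -4 0; 0 0 -3 -5.9; 0 0 0 -5.9; 0 0 0 -5.9; 0 0 0 0",
)

```text
time_s: 19.88
tcp_pos: [0.6869, -0.1246, 0.2504]
ee_rot: [[0.992, 0.128, -0.001], [0.128, -0.992, 0.002], [-0.001, -0.003, -1.0]]
wrist_force: [-0.2, 0.0, -5.2]
gripper_width: 0.504
gripper_force: 30.0
```

```bash
python3 g.py w 0 -.050 .045 7.1; python3 -c "
from h import *
print(sense()['wrist_force'])"
```

```text
at [ 0.6869 -0.1246  0.2504] yaw 7.4 | turn 0.3 then x -14.18 y -21.06 z(last) 20.54 cm; rows 6.1 w 4.38 gf 30.0 t 19.9
[-0.24764199  0.03669921 -5.15956979]
```

step_arm(
  targets="-2.03 -3.01 0 0; -2.03 -3.01 0 0; -2.03 -3.01 0 0; -2.03 -3.01 0 0; -2.03 -3.01 0 0; -2.03 -3.01 0 0; -2.03 -3.01 0 0; 0 0 2 0; 0 0 4 0; 0 0 4 0; 0 0 4 0; 0 0 2 0",
)

```text
time_s: 20.88
tcp_pos: [0.5152, 0.0644, 0.0855]
ee_rot: [[0.992, 0.122, -0.01], [0.122, -0.993, -0.002], [-0.01, 0.001, -1.0]]
wrist_force: [-1.1, -0.7, -5.8]
gripper_width: 0.502
gripper_force: 30.0
```

```bash
python3 g.py w 0 -.050 .060 7.1; python3 -c "
from h import *
print(sense()['wrist_force'])"
```

```text
at [0.5152 0.0644 0.0855] yaw 7.0 | turn -0.1 then x 0.53 y -0.19 z(last) 2.55 cm; rows 0.1 w 4.37 gf 30.0 t 20.9
[-1.07011226 -0.73853767 -5.79974922]
```

step_arm(
  targets="0.3 -0.1 2 0; 0 0 0.5 0; 0 0 0 0; 0 0 0 0",
)

```text
time_s: 21.22
tcp_pos: [0.5233, 0.0668, 0.0665]
ee_rot: [[0.992, 0.126, 0.0], [0.126, -0.992, 0.0], [0.0, 0.0, -1.0]]
wrist_force: [1.8, -0.5, -3.9]
gripper_width: 0.502
gripper_force: 30.0
```

step_arm(
  targets="0 0 0 0; 0 0 0 0; 0 0 0 0; 0 0 0 0; 0 0 -2 0; 0 0 -4 0; 0 0 -4 0; 0 0 -4 0; 0 0 -4 0; 0 0 -2 0; 0 0 0 0",
  claw=6,
)

```text
time_s: 22.13
tcp_pos: [0.526, 0.0671, 0.2734]
ee_rot: [[0.992, 0.127, 0.014], [0.127, -0.992, 0.004], [0.014, -0.002, -1.0]]
wrist_force: [0.1, 0.3, -0.2]
gripper_width: 0.688
gripper_force: 0.0
```

```bash
python3 -c "
from parts import *
parts(['plate','coup'])"; python3 g.py a .650 -.266 .05 -2.0
```

```text
plate ([648.1, -268.3, 110.2, 53.0, -2.0], array([365.9, 119.2]), 700)
coup ([440.6, -404.1, 95.0, 49.0, -15.7], array([422.9, 195. ]), 684)
at [0.5243 0.0669 0.2699] yaw 7.3 | turn 9.3 then x 13.72 y 32.84 z(last) 21.99 cm; rows 8.5 w 5.98 gf 0.0 t 22.2
```

step_arm(
  targets="0 0 0 4.6; 0 0 0 4.6; 1.52 3.65 0 0; 1.52 3.65 0 0; 1.52 3.65 0 0; 1.52 3.65 0 0; 1.52 3.65 0 0; 1.52 3.65 0 0; 1.52 3.65 0 0; 1.52 3.65 0 0; 1.52 3.65 0 0; 0 0 0 0",
  claw=7.8,
)

```text
time_s: 23.18
tcp_pos: [0.6486, -0.2723, 0.2614]
ee_rot: [[0.999, -0.04, -0.005], [-0.04, -0.999, -0.0], [-0.005, 0.0, -1.0]]
wrist_force: [-0.1, 1.2, -1.3]
gripper_width: 0.897
gripper_force: 0.0
```

step_arm(
  targets="0 0 4 0; 0 0 4 0; 0 0 4 0; 0 0 4 0; 0 0 4 0; 0 0 2 0; 0 0 0 0; 0 0 0 0; 0 0 0 0",
)

```text
time_s: 23.93
tcp_pos: [0.6498, -0.2668, 0.0477]
ee_rot: [[0.999, -0.033, 0.003], [-0.033, -0.999, -0.001], [0.003, 0.001, -1.0]]
wrist_force: [-0.0, 0.4, 1.1]
gripper_width: 0.895
gripper_force: 0.0
```

```bash
python3 g.py a .650 -.266 -.021 -2.0
```

```text
at [ 0.6498 -0.2668  0.0477] yaw -1.9 | turn 0.1 then x 0.02 y -0.08 z(last) 6.87 cm; rows 0.0 w 7.78 gf 0.0 t 23.9
```

step_arm(
  targets="0 0 3 0; 0 0 2 0; 0 0 1.2 0; 0 0 0.4 0; 0 0 0 0; 0 0 0 0",
)

```text
time_s: 24.43
tcp_pos: [0.6499, -0.2668, -0.0182]
ee_rot: [[0.999, -0.033, 0.003], [-0.033, -0.999, -0.001], [0.003, 0.001, -1.0]]
wrist_force: [-0.5, -0.3, 0.2]
gripper_width: 0.899
gripper_force: 0.0
```

step_arm(
  targets="0 0 0.2 0; 0 0 0 0; 0 0 0 0",
)

```text
time_s: 24.68
tcp_pos: [0.6491, -0.2665, -0.0211]
ee_rot: [[0.999, -0.034, 0.002], [-0.034, -0.999, -0.0], [0.002, 0.0, -1.0]]
wrist_force: [0.5, -0.7, 0.6]
gripper_width: 0.895
gripper_force: 0.0
```

step_arm(
  targets="0 0 0 0; 0 0 0 0; 0 0 0 0; 0 0 0 0; 0 0 0 0; 0 0 0 0; 0 0 0 0; 0 0 0 0; 0 0 0 0",
  claw=0,
)

```text
time_s: 25.43
tcp_pos: [0.6484, -0.2668, -0.022]
ee_rot: [[0.999, -0.034, -0.0], [-0.034, -0.999, -0.0], [-0.0, 0.0, -1.0]]
wrist_force: [-0.2, -1.8, 0.9]
gripper_width: 0.571
gripper_force: 30.0
```

step_arm(
  targets="0 0 -1 0; 0 0 -3 0; 0 0 -4 0; 0 0 -4 0; 0 0 -4 0; 0 0 -4 0; 0 0 -4 0; 0 0 -3 -4.5; 0 0 0 -4.5; 0 0 0 0; 0 0 0 0",
)

```text
time_s: 26.35
tcp_pos: [0.6474, -0.2652, 0.2465]
ee_rot: [[0.993, 0.121, -0.003], [0.121, -0.993, 0.003], [-0.003, -0.003, -1.0]]
wrist_force: [-0.4, -0.5, -5.5]
gripper_width: 0.569
gripper_force: 30.0
```

```bash
python3 g.py w 0 .005 .050 7.1; python3 -c "
from h import *
print(sense()['wrist_force'])"
```

```text
at [ 0.6474 -0.2652  0.2465] yaw 6.9 | turn -0.2 then x -8.52 y -40.03 z(last) 19.65 cm; rows 9.8 w 4.95 gf 30.0 t 26.4
[-0.37608096 -0.49890242 -5.50600791]
```

step_arm(
  targets="-0.91 -3.64 0 0; -0.91 -3.64 0 0; -0.91 -3.64 0 0; -0.91 -3.64 0 0; -0.91 -3.64 0 0; -0.91 -3.64 0 0; -0.91 -3.64 0 0; -0.91 -3.64 0 0; -0.91 -3.64 0 0; -0.91 -3.64 0 0; -0.91 -3.64 0 0; 0 0 0 0",
)

```text
time_s: 27.35
tcp_pos: [0.4966, 0.1232, 0.2458]
ee_rot: [[0.992, 0.127, -0.005], [0.127, -0.992, 0.001], [-0.005, -0.001, -1.0]]
wrist_force: [-1.3, -1.1, -4.6]
gripper_width: 0.573
gripper_force: 30.0
```

step_arm(
  targets="0 0 4 0; 0 0 4 0; 0 0 4 0; 0 0 4 0; 0 0 2 0; 0 0 0.6 0; 0 0 0 0; 0 0 0 0",
)

```text
time_s: 28.02
tcp_pos: [0.5006, 0.1188, 0.0624]
ee_rot: [[0.992, 0.123, 0.001], [0.123, -0.992, -0.0], [0.001, 0.0, -1.0]]
wrist_force: [0.6, -0.2, -4.1]
gripper_width: 0.568
gripper_force: 30.0
```

```bash
python3 g.py w -.015 .005 .055 7.1; python3 -c "
from h import *
print(sense()['wrist_force'])"
```

```text
at [0.5006 0.1188 0.0624] yaw 7.1 | turn -0.0 then x -0.20 y -0.10 z(last) 0.74 cm; rows 0.1 w 4.94 gf 30.0 t 28.0
[ 0.59496087 -0.24471438 -4.08795601]
```

step_arm(
  targets="0 0 0.7 0; 0 0 0 0; 0 0 0 0; 0 0 0 0; 0 0 0 0; 0 0 -2 0; 0 0 -4 0; 0 0 -4 0; 0 0 -4 0; 0 0 -4 0; 0 0 -2 0; 0 0 0 0",
  claw=6.3,
)

```text
time_s: 29.02
tcp_pos: [0.503, 0.1196, 0.2619]
ee_rot: [[0.992, 0.124, 0.013], [0.123, -0.992, 0.005], [0.013, -0.004, -1.0]]
wrist_force: [1.0, 0.1, -0.3]
gripper_width: 0.723
gripper_force: 0.0
```

```bash
python3 -c "
from parts import *
parts(['coup'])"; python3 g.py a .442 -.402 .05 -15.8
```

```text
coup ([440.7, -403.5, 95.1, 48.5, -16.1], array([422.8, 195. ]), 685)
at [0.5013 0.1193 0.2584] yaw 7.1 | turn 22.9 then x 8.49 y 51.77 z(last) 20.84 cm; rows 12.6 w 6.3 gf 0.0 t 29.1
```

step_arm(
  targets="0 0 0 5.7; 0 0 0 5.7; 0 0 0 5.7; 0 0 0 5.7; 0.61 3.7 0 0; 0.61 3.7 0 0; 0.61 3.7 0 0; 0.61 3.7 0 0; 0.61 3.7 0 0; 0.61 3.7 0 0; 0.61 3.7 0 0; 0.61 3.7 0 0",
  claw=7.8,
)

```text
time_s: 30.07
tcp_pos: [0.4652, -0.181, 0.2537]
ee_rot: [[0.963, -0.271, -0.002], [-0.271, -0.963, 0.001], [-0.002, 0.0, -1.0]]
wrist_force: [1.1, 0.5, 1.3]
gripper_width: 0.895
gripper_force: 0.0
```

step_arm(
  targets="0.61 3.7 0 0; 0.61 3.7 0 0; 0.61 3.7 0 0; 0.61 3.7 0 0; 0.61 3.7 0 0; 0.61 3.7 0 0; 0 0 4 0; 0 0 4 0; 0 0 4 0; 0 0 4 0; 0 0 0 0; 0 0 0 0",
)

```text
time_s: 31.07
tcp_pos: [0.4398, -0.4024, 0.0926]
ee_rot: [[0.963, -0.271, -0.006], [-0.271, -0.963, 0.003], [-0.007, -0.001, -1.0]]
wrist_force: [0.3, 0.4, 1.7]
gripper_width: 0.896
gripper_force: 0.0
```

```bash
python3 g.py a .442 -.402 -.020 -16
```

```text
at [ 0.4398 -0.4024  0.0926] yaw -15.7 | turn 0.3 then x 0.21 y -0.10 z(last) 11.26 cm; rows 0.1 w 7.79 gf 0.0 t 31.1
```

step_arm(
  targets="0.2 0 4 0; 0 0 3 0; 0 0 2.5 0; 0 0 1 0; 0 0 0.3 0; 0 0 0.2 0; 0 0 0 0; 0 0 0 0",
)

```text
time_s: 31.73
tcp_pos: [0.4451, -0.4045, -0.0128]
ee_rot: [[0.963, -0.271, 0.004], [-0.271, -0.963, -0.002], [0.004, 0.001, -1.0]]
wrist_force: [0.4, -0.0, 0.5]
gripper_width: 0.894
gripper_force: 0.0
```

step_arm(
  targets="0 0 0 0; 0 0 0 0; 0 0 0 0; 0 0 0 0; 0 0 0 0; 0 0 0 0; 0 0 0 0; 0 0 0 0; 0 0 0 0",
  claw=0,
)

```text
time_s: 32.48
tcp_pos: [0.4438, -0.4048, -0.0145]
ee_rot: [[0.963, -0.271, 0.001], [-0.271, -0.963, -0.002], [0.001, 0.001, -1.0]]
wrist_force: [-1.2, -5.3, 1.8]
gripper_width: 0.526
gripper_force: 30.0
```

step_arm(
  targets="0 0 -1 0; 0 0 -3 0; 0 0 -4 0; 0 0 -4 0; 0 0 -4 0; 0 0 -4 0; 0 0 -4 0; 0 0 -2 -5.8; 0 0 0 -5.8; 0 0 0 -5.8; 0 0 0 -5.8; 0 0 0 0",
)

```text
time_s: 33.48
tcp_pos: [0.4425, -0.4016, 0.2427]
ee_rot: [[0.991, 0.131, -0.003], [0.131, -0.991, 0.005], [-0.003, -0.005, -1.0]]
wrist_force: [-0.7, 0.0, -7.0]
gripper_width: 0.526
gripper_force: 30.0
```

```bash
python3 g.py w -.050 .055 .066 7.1; python3 -c "
from h import *
print(sense()['wrist_force'])"
```

```text
at [ 0.4425 -0.4016  0.2427] yaw 7.5 | turn 0.4 then x 8.50 y -56.03 z(last) 17.67 cm; rows 13.6 w 4.58 gf 30.0 t 33.5
[-0.67847504  0.00873285 -6.97670851]
```

step_arm(
  targets="0.57 -3.73 0 0; 0.57 -3.73 0 0; 0.57 -3.73 0 0; 0.57 -3.73 0 0; 0.57 -3.73 0 0; 0.57 -3.73 0 0; 0.57 -3.73 0 0; 0.57 -3.73 0 0; 0.57 -3.73 0 0; 0.57 -3.73 0 0; 0.57 -3.73 0 0; 0.57 -3.73 0 0",
)

```text
time_s: 34.48
tcp_pos: [0.4513, 0.051, 0.244]
ee_rot: [[0.992, 0.127, -0.003], [0.127, -0.992, 0.001], [-0.003, -0.001, -1.0]]
wrist_force: [0.9, -0.2, -6.5]
gripper_width: 0.528
gripper_force: 30.0
```

step_arm(
  targets="0.57 -3.73 0 0; 0.57 -3.73 0 0; 0.57 -3.73 0 0; 0 0 0 0; 0 0 3 0; 0 0 3 0; 0 0 3 0; 0 0 3 0; 0 0 2.5 0; 0 0 0 0; 0 0 0 0",
)

```text
time_s: 35.4
tcp_pos: [0.4543, 0.1613, 0.0987]
ee_rot: [[0.992, 0.128, -0.004], [0.128, -0.992, -0.003], [-0.005, 0.002, -1.0]]
wrist_force: [0.1, 0.1, -5.2]
gripper_width: 0.527
gripper_force: 30.0
```

```bash
python3 g.py w -.050 .055 .066 7.1; python3 -c "
from h import *
print(sense()['wrist_force'])"
```

```text
at [0.4543 0.1613 0.0987] yaw 7.4 | turn 0.3 then x 0.37 y -0.31 z(last) 3.27 cm; rows 0.1 w 4.58 gf 30.0 t 35.4
[ 0.1455806   0.12468591 -5.24731473]
```

step_arm(
  targets="0.2 -0.2 2 0; 0 0 1.2 0; 0 0 0 0; 0 0 0 0",
)

```text
time_s: 35.73
tcp_pos: [0.4582, 0.165, 0.0694]
ee_rot: [[0.992, 0.13, 0.002], [0.13, -0.992, 0.001], [0.002, -0.001, -1.0]]
wrist_force: [-0.1, -0.2, -5.2]
gripper_width: 0.527
gripper_force: 30.0
```

step_arm(
  targets="0 0 0 0; 0 0 0 0; 0 0 0 0; 0 0 0 0; 0 0 -2 0; 0 0 -4 0; 0 0 -4 0; 0 0 -4 0; 0 0 -4 0; 0 0 -2 0; 0 0 0 0",
  claw=6,
)

```text
time_s: 36.65
tcp_pos: [0.4605, 0.1659, 0.2755]
ee_rot: [[0.991, 0.13, 0.013], [0.13, -0.991, 0.007], [0.014, -0.006, -1.0]]
wrist_force: [0.9, 0.6, -0.6]
gripper_width: 0.69
gripper_force: 0.0
```

step_arm(
  targets="0 -3 0 0; 0 -4 0 0; 0 -4 0 0; 0 -4 0 0; 0 -2 0 0; 0 0 0 0",
)

```text
time_s: 37.15
tcp_pos: [0.4347, 0.3366, 0.2673]
ee_rot: [[0.991, 0.134, 0.0], [0.134, -0.991, 0.0], [0.0, -0.0, -1.0]]
wrist_force: [0.8, -0.7, -0.4]
gripper_width: 0.693
gripper_force: 0.0
```

```bash
python3 g.py w 0 .22 .162 7.1; python3 - <<'E'
from h import *
t=cap('top','t5.png')['frame']; s=cap('side','s5.png')['frame'][0:200,220:460]
cv2.imwrite('pics/m7.png',np.vstack([cv2.resize(t,(480,300)),cv2.resize(s,(360,300))[:, :].copy() if 0 else cv2.copyMakeBorder(cv2.resize(s,(360,300)),0,0,0,120,cv2.BORDER_CONSTANT)]))
E
```

```text
at [0.4347 0.3366 0.2673] yaw 7.7 | turn 0.6 then x 5.14 y 0.82 z(last) 10.53 cm; rows 1.2 w 6.03 gf 0.0 t 37.1
```

View pics/m7.png

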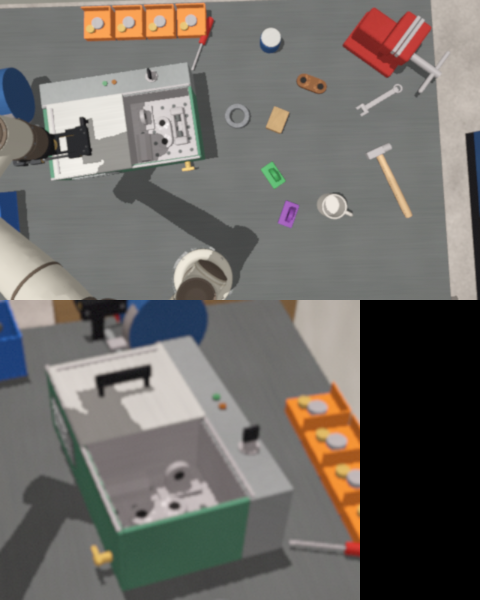

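All four parts look to be in the basket and the bench is clear of them. I'll zoom in to check the heights.

```bash
python3 - <<'E'
from h import *
t=load('top')['frame'][115:225,155:275]; s=load('side')['frame'][70:180,270:390]
cv2.imwrite('pics/m8.png',cv2.resize(np.hstack([t,s]),None,fx=3.3,fy=3.3,interpolation=cv2.INTER_CUBIC))
E
```

```text
(no output)
```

View pics/m8.png

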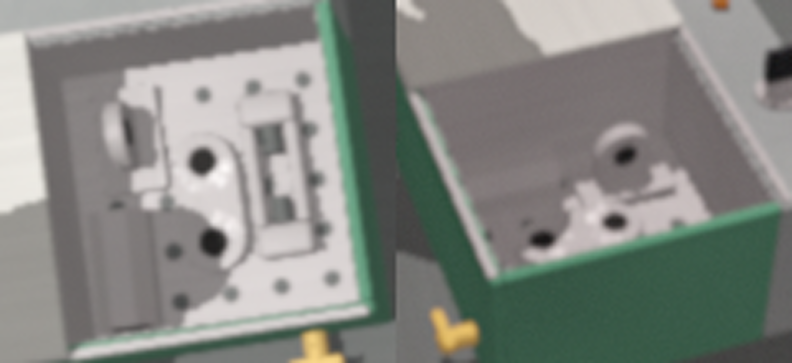

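All four lie flat on the basket floor, well below the rim. Next I'll shut the cover.

step_arm(
  targets="2.6 0.4 0 0.6; 2.5 0.3 0 0; 0 0 3 0; 0 0 3 0; 0 0 3 0; 0 0 1.5 0; 0 0 0 0",
)

```text
time_s: 37.83
tcp_pos: [0.485, 0.329, 0.159]
ee_rot: [[0.993, 0.117, -0.006], [0.117, -0.993, -0.006], [-0.007, 0.005, -1.0]]
wrist_force: [0.1, -0.7, -0.6]
gripper_width: 0.689
gripper_force: 0.0
```

step_arm(
  targets="0 0 0 0; 0 0 0 0; 0 0 0 0; 0 0 0 0; 0 0 0 0; 0 0 0 0; 0 0 0 0; 0 0 0 0; 0 0 0 0; 0 0 0 0; 0 0 0 0",
  claw=0,
)

```text
time_s: 38.75
tcp_pos: [0.4869, 0.3329, 0.1633]
ee_rot: [[0.993, 0.12, 0.0], [0.12, -0.993, 0.001], [0.001, -0.001, -1.0]]
wrist_force: [-0.9, 1.9, 1.3]
gripper_width: 0.158
gripper_force: 30.0
```

step_arm(
  targets="0 1 0 0; 0 2 0 0; 0 2 0 0; 0 2 0 0; 0 2 0 0; 0 2 0 0; 0 2 0 0; 0 2 0 0; 0 2 0 0; 0 2 0 0; 0 1.5 0 0; 0 1 0 0",
)

```text
time_s: 39.75
tcp_pos: [0.5135, 0.118, 0.1633]
ee_rot: [[0.993, 0.119, 0.002], [0.119, -0.993, 0.001], [0.002, -0.001, -1.0]]
wrist_force: [2.5, 2.7, 0.2]
gripper_width: 0.157
gripper_force: 30.0
```

step_arm(
  targets="0 0.3 0 0; 0 0.3 0 0; 0 0.2 0 0; 0 0 0 0; 0 0 0 0",
)

```text
time_s: 40.17
tcp_pos: [0.5137, 0.1171, 0.1632]
ee_rot: [[0.993, 0.12, 0.003], [0.12, -0.993, 0.01], [0.004, -0.01, -1.0]]
wrist_force: [-5.1, 19.2, 3.0]
gripper_width: 0.155
gripper_force: 30.0
```

step_arm(
  targets="0 -0.2 0 0; 0 0 0 0; 0 0 0 0; 0 0 0 0; 0 0 0 0; 0 0 0 0; 0 0 -2 0; 0 0 -3 0; 0 0 -3 0; 0 0 0 0; 0 0 0 0",
  claw=4,
)

```text
time_s: 41.08
tcp_pos: [0.5141, 0.1131, 0.2448]
ee_rot: [[0.993, 0.119, 0.004], [0.119, -0.993, 0.002], [0.004, -0.002, -1.0]]
wrist_force: [0.0, 0.1, -0.8]
gripper_width: 0.463
gripper_force: 0.0
```

```bash
python3 g.py a .672 .136 .146 7.1; python3 -c "
from h import *
print(sense()['joints'])"
```

```text
at [0.5141 0.1131 0.2448] yaw 6.8 | turn -0.3 then x 15.95 y -0.32 z(last) 9.88 cm; rows 3.8 w 4.03 gf 0.0 t 41.1
[ 3.00873258e+01  1.03321284e+01 -8.68983913e+00  8.07978468e-03
 -7.07346811e+01  6.67372819e+01]
```

step_arm(
  targets="3.2 0 0 -0.3; 3.2 0 0 0; 3.2 0 0 0; 3.2 0 0 0; 3.2 -0.3 0 0; 0 0 0 0; 0 0 3 0; 0 0 0 0; 0 0 0 0",
)

```text
time_s: 41.83
tcp_pos: [0.6697, 0.1349, 0.2098]
ee_rot: [[0.992, 0.124, -0.007], [0.124, -0.992, -0.003], [-0.007, 0.002, -1.0]]
wrist_force: [-0.8, -0.1, 0.5]
gripper_width: 0.456
gripper_force: 0.0
```

```bash
python3 g.py a .672 .136 .146 7.1; python3 - <<'E'
from h import *
from seg import blob
c=cap('top','t6.png'); print(blob(c,(185,135,225,195),.202,dark=True))
s=cap('side','s6.png')['frame'][50:150,310:440]
cv2.imwrite('pics/m9.png',cv2.resize(s,None,fx=4,fy=4,interpolation=cv2.INTER_CUBIC))
E
```

```text
at [0.6697 0.1349 0.2098] yaw 7.1 | turn 0.0 then x 0.24 y -0.08 z(last) 6.38 cm; rows 0.1 w 3.97 gf 0.0 t 41.8
([513.2, 113.4, 105.9, 15.8, 6.8], array([207.2, 164.3]), 269)
```

View pics/m9.png

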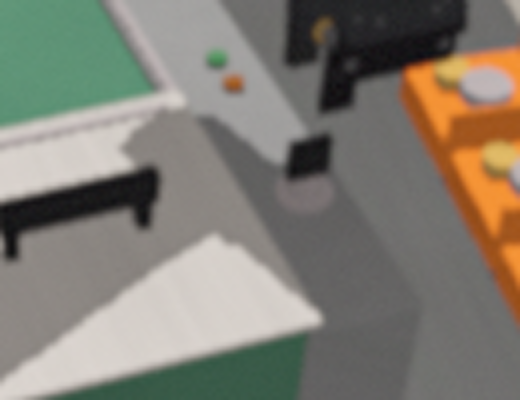

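```bash
python3 - <<'E'
from h import *
s=load('side');st=sense();p=st['tcp_pos']
for q in [(0,.02,-.027),(0,.035,-.027),(0,0.0,.04)]:
  u,v=w2pix(s,p+st['ee_rot']@np.array(q));print(((u-310)*4,(v-50)*4))
print([(np.array(w2pix(s,k))-[310,50])*4 for k in [(.672,.136,.183),(.6728,.1363,.183)]])
E
```

```text
(np.float64(332.7729315941674), np.float64(103.71778425847003))
(np.float64(343.07860483506397), np.float64(118.31940127383024))
(np.float64(307.8211449607047), np.float64(168.60770630826715))
[array([309.71230263, 156.75802005]), array([310.75885501, 156.28863965])]
```

The fingertip and key projections agree with the model, so I'll descend and grip the key.

step_arm(
  targets="0.2 -0.1 3 0; 0 0 2.4 0; 0 0 1 0; 0 0 0 0; 0 0 0 0; 0 0 0 0",
)

```text
time_s: 42.43
tcp_pos: [0.6748, 0.1373, 0.1516]
ee_rot: [[0.992, 0.125, 0.004], [0.125, -0.992, 0.001], [0.004, -0.0, -1.0]]
wrist_force: [0.2, 0.6, -0.1]
gripper_width: 0.458
gripper_force: 0.0
```

step_arm(
  targets="0 0 0 0; 0 0 0 0; 0 0 0 0; 0 0 0 0; 0 0 0 0; 0 0 0 0; 0 0 0 0; 0 0 0 0",
  claw=0,
)

```text
time_s: 43.1
tcp_pos: [0.6735, 0.1367, 0.1491]
ee_rot: [[0.992, 0.125, -0.0], [0.125, -0.992, -0.0], [-0.0, 0.0, -1.0]]
wrist_force: [-1.0, -1.8, 0.4]
gripper_width: 0.103
gripper_force: 30.0
```

```bash
python3 g.py a .672 .136 .146 7.1; python3 -c "
from h import *
s=sense();print(s['wrist_force'],s['moment'])"
```

```text
at [0.6735 0.1367 0.1491] yaw 7.2 | turn 0.1 then x -0.16 y 0.05 z(last) 0.31 cm; rows 0.0 w 0.89 gf 30.0 t 43.1
[-0.97609238 -1.82748948  0.42904838] [-0.31131046  0.01079506  0.06048508]
```

step_arm(
  targets="0 0 0 3; 0 0 0 6; 0 0 0 6; 0 0 0 6; 0 0 0 6; 0 0 0 6; 0 0 0 6; 0 0 0 6; 0 0 0 6; 0 0 0 6; 0 0 0 6; 0 0 0 5",
)

```text
time_s: 44.1
tcp_pos: [0.6729, 0.1357, 0.1491]
ee_rot: [[0.483, -0.876, -0.002], [-0.876, -0.483, -0.002], [0.001, 0.002, -1.0]]
wrist_force: [-0.9, -3.6, 2.0]
gripper_width: 0.098
gripper_force: 30.0
```

step_arm(
  targets="0 0 0 2; 0 0 0 2; 0 0 0 1; 0 0 0 0; 0 0 0 0; 0 0 0 0",
)

```text
time_s: 44.6
tcp_pos: [0.6729, 0.1357, 0.1491]
ee_rot: [[0.41, -0.912, -0.002], [-0.912, -0.41, -0.002], [0.001, 0.002, -1.0]]
wrist_force: [-2.0, -5.4, 1.0]
gripper_width: 0.104
gripper_force: 30.5
```

```bash
python3 g.py a .672 .136 .146 -63; python3 -c "
from h import *
s=sense();print(s['wrist_force'],s['moment'])"
```

```text
at [0.6729 0.1357 0.1491] yaw -65.8 | turn -2.8 then x -0.07 y 0.07 z(last) 0.31 cm; rows 0.0 w 0.91 gf 30.5 t 44.6
[-2.00577473 -5.43467904  1.02753592] [-1.48309866  0.47337856  0.53015412]
```

The moment about z jumped to 0.53 N m, well above the 0.11 N m spring, so the key is at its stop. I'll let go.

step_arm(
  targets="0 0 0 0; 0 0 0 0; 0 0 0 0; 0 0 0 0; 0 0 0 0; 0 0 0 0; 0 0 0 0; 0 0 0 0; 0 0 0 0; 0 0 0 0; 0 0 0 0; 0 0 0 0",
  claw=6,
)

```text
time_s: 45.6
tcp_pos: [0.6735, 0.1372, 0.149]
ee_rot: [[0.409, -0.912, 0.0], [-0.912, -0.409, 0.0], [-0.0, -0.0, -1.0]]
wrist_force: [-0.3, -0.1, -0.6]
gripper_width: 0.689
gripper_force: 0.0
```

step_arm(
  targets="0 0 -2 0; 0 0 -4 0; 0 0 -4 0; -3 0 -2 0; -4 0 0 0; -4 0 0 0; -4 0 0 0; -4 0 0 0; -4 0 0 0; -4 0 0 0; 0 0 0 0; 0 0 0 0",
)

```text
time_s: 46.6
tcp_pos: [0.5617, 0.3854, 0.2685]
ee_rot: [[0.413, -0.911, -0.0], [-0.911, -0.413, -0.0], [0.0, 0.001, -1.0]]
wrist_force: [-0.1, -1.7, -0.3]
gripper_width: 0.691
gripper_force: 0.0
```

```bash
python3 - <<'E'
from h import *
from seg import blob
c=cap('top','t7.png'); print('key',blob(c,(188,85,212,112),.19,dark=True)); print('handle',blob(c,(195,135,222,195),.202,dark=True)); print(sense()['tcp_pos'])
cv2.imwrite('pics/m10.png',cv2.resize(c['frame'][60:260,30:390],None,fx=2.2,fy=2.2))
E
```

```text
key ([670.8, 133.7, 29.6, 8.0, 8.5], array([199. ,  98.5]), 40)
handle ([512.3, 111.3, 103.0, 12.6, 7.2], array([208.1, 163.5]), 172)
[0.56251588 0.3840374  0.2687476 ]
```

View pics/m10.png

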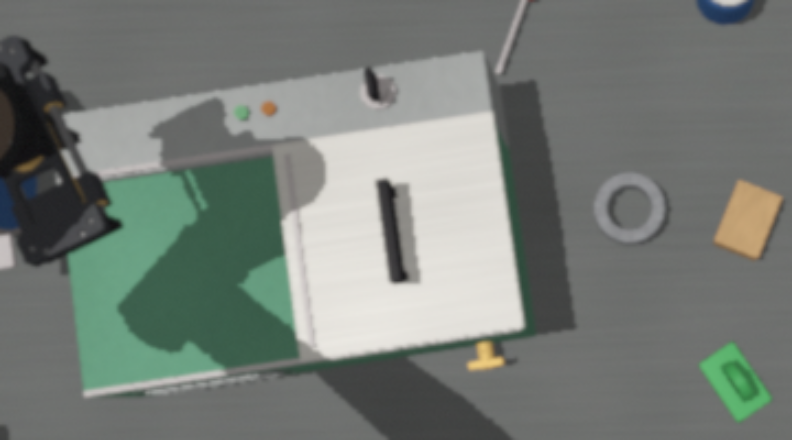

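The cover is shut (handle at about (208,163)), the key is back at rest at (199,98), the tape and carton are where they were, and the arm is clear.

```bash
python3 -c "
from station import r
print(r.finish_job())"
```

```text
the job is handed in; nothing more can be done
None
```

The job is handed in: the turnbuckle, link plate, pad-eye and coupling (the only four fittings present) are in the basket below its rim, the cover is shut, the start key was turned to its stop and sprang back, and the tape and carton were left alone; the hand-in call returned no verdict.

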